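# Collar the tea carafe and hold the strainer over its mouth

### The job

I am about to pour tea into the blue carafe. Slide the cork collar over the carafe's neck until it sits fully down on the shoulder and let go of it; then take the tea strainer by its handle out of its white rest, carry it over the things on the table and hold it level and centred over the carafe's mouth, the bottom of its bowl about a finger's width (15 mm) above the mouth and touching nothing, and finish while still holding it there, motionless, so that I can pour. Leave the carafe standing where it is, and do not disturb the tea caddy, the teapot or the two cups.

Things in the scene. Friction and masses are not known exactly. Their poses are not given: they have to be found in the camera images.
- carafe: Loose blue stoneware tea carafe (0.7 kg), a round bottle standing upright. Origin: centre of its underside, z up along its axis. Body 84 mm in diameter, with a shoulder at 100 mm height that is flat from the neck out to 74 mm diameter (below it the body widens to 84 mm at 88 mm height). Neck: straight, 44 mm in diameter, from 100 mm up to the mouth at 150 mm height.
- carafe_mouth (a point): Centre of the carafe's open mouth, in the plane of its rim, 150 mm above the carafe's underside; the opening is about 34 mm wide, the rim 44 mm across outside, its outer edge rounded by 1.5 mm.
- collar_center (a point): Centre (half-way up) of the loose brown cork collar (45 g): a plain ring of 66 mm outside diameter, 50 mm bore, 34 mm high, lying flat on the table with its axis (z) upright; it can be gripped across its outside. Seated on the carafe's shoulder, this point is 117 mm above the carafe's underside.
- strainer_handle (a point): Grip point in the dark wooden handle of the loose tea strainer (about 0.09 kg): a round steel bowl with a flat steel rim and one straight, level handle. The wooden handle is a bar 14 mm wide and 14 mm high, 70 mm long; this point is in the middle of its section, 80 mm from the bowl's axis, and the wood runs from 50 to 120 mm from that axis. Axes of the strainer: x points from the handle to the bowl, z up. At the start this point is about 48 mm above the table.
- strainer_bottom (a point): Lowest point of the strainer's bowl, on its axis; same axes as the strainer. Seen from the handle point it lies 80 mm ahead along x and 27.5 mm lower. The bowl is 22 mm wide at this bottom, 47 mm wide under the rim 24 mm higher; the rim is 68 mm across and 3 mm thick (24 to 27 mm above this point).
- rest: White ceramic strainer rest, fixed to the table: an open upright tube, 62 mm outside diameter (foot 72 mm), 52 mm bore, 45 mm high; origin at the centre of its underside. The strainer's bowl hangs in it, its rim lying on the tube's top edge; the strainer lifts out straight up.
- caddy: Bystander: loose green tea caddy with a dark lid, 62 mm in diameter, 110 mm high, origin at the centre of its underside.
- teapot: Bystander: loose small brown clay teapot, body 84 mm in diameter, 85 mm high, spout (+x) and handle (-x) reaching 72 mm from its axis, origin at the centre of its underside.
- cup_left: Bystander: loose white cup, 60 mm wide, 40 mm high, origin at the centre of its underside.
- cup_right: Bystander: loose white cup, same as the other.
Things that resemble listed ones, but are neither listed nor needed, are in the scene too. What is meant by the part that bears strainer_handle is not orange or turquoise, and is the smaller of those in its own colour.

How it is judged:
By the outcome, as a careful person would: the job done as asked, in the order asked, and still so for the second after the job is handed in, while the arm keeps its last pose, push and grip.
It also fails if it takes over 72 s, if anything falls off the work surface, if the arm or the gripper's body presses on something with over 40 N, if the wrist force passes 120 N, or if a joint passes its speed limit or range.

### The arm

A 6-joint arm with a two-finger parallel gripper is mounted at the origin on the work surface. World frame = base frame: x ahead of the robot, y to its left, z up, the work surface at z = 0. Lengths are in m, angles in rad, forces in N, time in s.
With the tool pointing down it reaches from about 0.35 to 0.875 m from the base axis. Payload 4.2 kg.
Tool frame: the origin (TCP) lies midway between the tips of the shut fingers; the grasp point (between the pads) lies 19 mm behind it; x points along the fingers, y is the direction in which the jaws open and shut, and the axes are right-handed (so a half turn about x gives the same grasp; the last joint's range is limited). The gripper opens to 87 mm and grips with 3 to 60 N. Pads are 19 mm wide; open, the fingers measure 117 mm over their backs; the gripper's body (75 mm by 190 mm) begins 51 mm behind the grasp point.
Start: joints at [-1.032, 0.385, 0.008, 0, -1.194, -0.259], TCP at [0.173, -0.601, 0.223] pointing down, gripper open.
Joint ranges: [-3.14, 3.14], [-1.21, 2.06], [-1.07, 1.41], [-3.16, 2.05], [-2.99, -0.16], [-3.1, 3.1]. Speed limits (rad/s): [2.79, 2.79, 3.14, 3.14, 3.14, 3.14].

### API

Orientations are given as a unit quaternion [x, y, z, w].
In Python, from bench import * gives the robot as it stands. The module is installed in compiled form; this text tells all that it offers.
- The arm moves only by the tool drive_tool, never from a script. Its arguments are lists of equal length, an entry for each row: "offset": the shift along the world's x, y, z in units of 30 mm (1.0 is 30 mm), a list of three; "rot": the turn, a rotation vector about the world's x, y, z in units of 6 degrees (1.0 is 6 degrees), a list of three; "grip": the closure in counts, from 0 (fully open) to 255 (shut). A call has 1 to 12 rows; each row is the pose to reach, as a shift and turn from the pose commanded when the call began; what a row does not reach only later rows make up. A row lasts 1/8 s, in which the tool goes at most 62.5 mm and 10.7 degrees, less where a joint would pass 70% of its speed; a pose out of reach is approached as far as the arm can. A call with a gripper value outside its range is refused whole. The fingers move at their own pace and stop on an object; "newtons" is the grip in N (left out, the last holds). Time passes only in rows, so rows that repeat a pose let the fingers close. It gives the time, the measured TCP pose, the force and the opening at its end, in the units of the state.
- read_state(): the state, without advancing time (a new reading comes with each control period).
- capture(name): name is "side" or "top" or "wrist"; returns a dict with "pixels" (480x640x3 uint8, red, green, blue), "depth" (480x640 float32, m along the optical axis (not along the pixel's ray), 0 where there is no reading), "fx", "fy", "cx", "cy" (pixels), "k1" (the pictures are not rectified: a ray, as slopes to the right and down, at radius r is drawn at 1 + k1 r^2 times it, then the intrinsics apply), "xyz" and "orientation" of the camera in the world. Camera axes: x right, y down, z forward; pixel columns grow to the right and rows downward; lengths in m; the calibration is good to about 2 mm. A picture is of the moment at which its call begins.
- job_done(): hands the job in, once; it reports no verdict.
The state is a dict: "clock": time; "joint_positions": joint angles; "joint_vel": joint speeds; "effort": joint torques, N m; "ee_pos": TCP position; "eef_rot": TCP orientation; "ft_force": force on the tool from outside, world axes, zero at the start; "moment": the same for the moment, N m; "finger_gap": finger opening in m.
Only numpy, scipy, OpenCV 4.12 (cv2) and the standard library are available. Lean on these libraries where they do the work, as an engineer would, in place of code of your own. Each camera call takes 0.05 s, during which the arm holds its last target.

## Working session

There is one attempt and no reset: what is moved stays moved. The work goes in short steps, Python scripts to look and compute and a tool call to move; the robot and the scene stay as the last step left them, time stands still between calls to the robot, and variables do not carry over. Pictures are saved under pics/ and viewed, and the job is handed in when it is done.

Besides the shell and the picture viewer there is one more tool, called after ">>>" as name(argument=value, ...), one argument or row to a line, values as JSON. drive_tool: Moves the arm, as the interface text tells. Its arguments: {"type":"object","properties":{"offset":{"type":"array","items":{"type":"array","items":{"type":"number"}}},"rot":{"type":"array","items":{"type":"array","items":{"type":"number"}}},"grip":{"type":"array","items":{"type":"number"}},"newtons":{"type":"number"}},"required":["offset","rot","grip"]}

```bash
mkdir -p pics; cat > h.py <<'E'
from bench import *
import numpy as np, cv2
from scipy.spatial.transform import Rotation as R
def cap(n,save=None):
    c=capture(n)
    if save: cv2.imwrite('pics/'+save,c['pixels'][:,:,::-1])
    np.save('last_%s.npy'%n,c,allow_pickle=True)
    return c
def load(n): return np.load('last_%s.npy'%n,allow_pickle=True).item()
def ray(c,u,v):
    K=np.array([[c['fx'],0,c['cx']],[0,c['fy'],c['cy']],[0,0,1.]])
    p=cv2.undistortPoints(np.array(np.c_[np.atleast_1d(u),np.atleast_1d(v)],float).reshape(-1,1,2),K,np.array([c['k1'],0,0,0,0.])).reshape(-1,2)
    return np.c_[p,np.ones(len(p))]
def onplane(c,u,v,z):
    d=R.from_quat(c['orientation']).apply(ray(c,u,v)); o=np.array(c['xyz'])
    return o+d*((z-o[2])/d[:,2])[:,None]
def bydepth(c,u,v):
    u=np.atleast_1d(u);v=np.atleast_1d(v)
    return np.array(c['xyz'])+R.from_quat(c['orientation']).apply(ray(c,u,v)*c['depth'][v.astype(int),u.astype(int)][:,None])
E
python3 - <<'E'
from h import *
s=read_state();print(s['clock'],s['ee_pos'],s['eef_rot'],s['finger_gap'])
for n in('side','top','wrist'):
    c=cap(n,n+'0.png');print(n,c['xyz'],R.from_quat(c['orientation']).as_matrix().round(2).tolist(),c['fx'],c['k1'])
E
```

```text
0.0 [ 0.1724801  -0.60009546  0.22145253] [-0.09778767  0.70035192  0.09933049  0.70005586] 0.08687377318342965
side [0.35618312 0.68275579 0.8346582 ] [[-0.98, -0.16, 0.15], [-0.22, 0.64, -0.74], [0.02, -0.75, -0.66]] 532.6408317719652 -0.02927295378700981
top [ 0.23121297 -0.10164349  1.52502349] [[-0.01, -0.98, 0.19], [-1.0, 0.01, -0.02], [0.02, -0.19, -0.98]] 608.983733348709 -0.0422504623069389
wrist [ 0.10184704 -0.62231248  0.38449747] [[-0.28, 0.93, 0.26], [0.96, 0.27, 0.08], [0.0, 0.27, -0.96]] 426.03043471655275 -0.04009898358452399
```

View pics/side0.png

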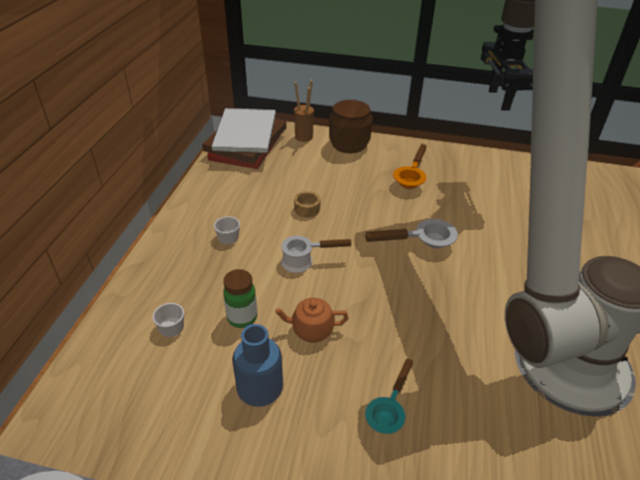

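View pics/top0.png

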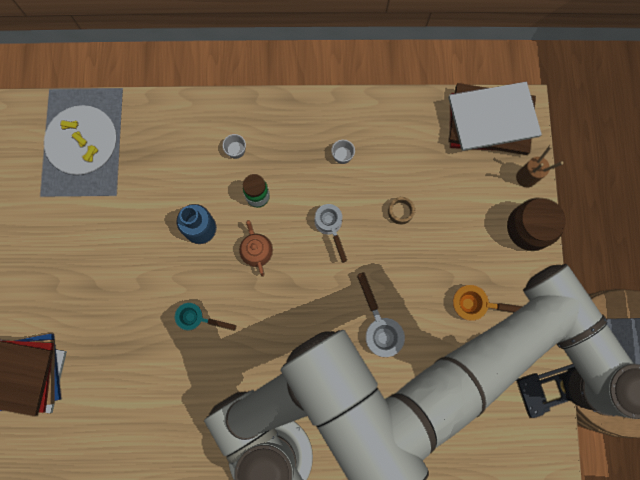

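View pics/wrist0.png

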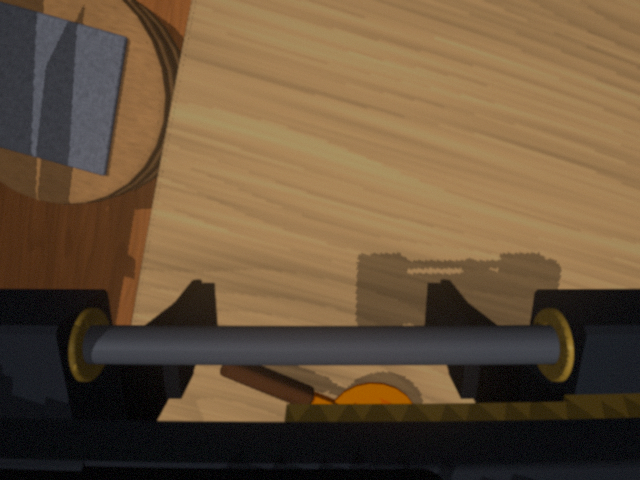

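```bash
python3 - <<'E'
from h import *
for n in('top','side'):
    c=load(n); hsv=cv2.cvtColor(c['pixels'],cv2.COLOR_RGB2HSV)
    boxes=dict(top=dict(collar=(385,195,418,226),carafe=(170,195,220,248),rest=(310,200,348,240),handle=(328,230,352,266),caddy=(240,172,274,212),teapot=(232,218,278,278),cupL=(220,132,248,160),cupR=(328,136,358,168)),
     side=dict(collar=(290,190,325,218),carafe=(228,322,288,405),rest=(278,232,314,274),handle=(318,234,354,254),caddy=(220,268,260,330),teapot=(274,294,350,344),cupL=(150,300,190,338),cupR=(212,215,244,246)))[n]
    for k,(a,b,e,f) in boxes.items():
        u,v=np.meshgrid(np.arange(a,e),np.arange(b,f));u=u.ravel();v=v.ravel()
        d=c['depth'][v,u];ok=d>0;P=bydepth(c,u[ok],v[ok])
        q=P[P[:,2]>.012]
        zt=np.percentile(q[:,2],97); t=q[q[:,2]>zt-.008]
        (x,y),r=cv2.minEnclosingCircle(t[:,:2].astype(np.float32)*1000)
        print(n,k,len(q),'ztop',zt.round(3),'topcircle',round(x),round(y),round(r),'allmean',(q.mean(0)*1000).round(),'x',(q[:,0].min()*1e3).round(),(q[:,0].max()*1e3).round(),'y',(q[:,1].min()*1e3).round(),(q[:,1].max()*1e3).round())
c=load('top'); cv2.imwrite('pics/crop_t.png',cv2.resize(c['pixels'][120:280,160:430,::-1],None,fx=2.9,fy=2.9,interpolation=cv2.INTER_CUBIC))
c=load('side'); cv2.imwrite('pics/crop_s.png',cv2.resize(c['pixels'][170:290,260:480,::-1],None,fx=3.5,fy=3.5,interpolation=cv2.INTER_CUBIC))
E
```

```text
top collar 310 ztop 0.041 topcircle 598 -334 33 allmean [ 597. -333.   31.] x 566.0 631.0 y -367.0 -301.0
top carafe 1151 ztop 0.152 topcircle 562 180 23 allmean [553. 172.  95.] x 520.0 604.0 y 137.0 222.0
top rest 637 ztop 0.055 topcircle 564 -155 47 allmean [ 574. -149.   42.] x 519.0 612.0 y -181.0 -114.0
top handle 197 ztop 0.062 topcircle 504 -171 41 allmean [ 503. -172.   54.] x 462.0 549.0 y -189.0 -146.0
top caddy 691 ztop 0.115 topcircle 644 33 28 allmean [636.  30.  91.] x 613.0 674.0 y 2.0 62.0
top teapot 985 ztop 0.08 topcircle 494 35 25 allmean [496.  32.  60.] x 434.0 568.0 y -7.0 88.0
top cupL 235 ztop 0.044 topcircle 771 92 31 allmean [778.  93.  31.] x 742.0 802.0 y 62.0 120.0
top cupR 241 ztop 0.044 topcircle 754 -188 30 allmean [ 760. -189.   30.] x 724.0 784.0 y -217.0 -160.0
side collar 451 ztop 0.036 topcircle 600 -333 35 allmean [ 599. -328.   27.] x 568.0 632.0 y -366.0 -295.0
side carafe 3248 ztop 0.151 topcircle 562 181 23 allmean [557. 198.  90.] x 520.0 655.0 y 52.0 225.0
side rest 814 ztop 0.051 topcircle 577 -144 37 allmean [ 577. -140.   38.] x 543.0 611.0 y -178.0 -109.0
side handle 260 ztop 0.058 topcircle 499 -172 37 allmean [ 498. -169.   52.] x 463.0 535.0 y -186.0 -154.0
side caddy 1686 ztop 0.148 topcircle 573 168 13 allmean [636.  56.  80.] x 560.0 674.0 y 9.0 177.0
side teapot 1805 ztop 0.077 topcircle 517 87 73 allmean [495.  51.  53.] x 433.0 567.0 y 2.0 156.0
side cupL 636 ztop 0.042 topcircle 772 95 31 allmean [774.  92.  29.] x 743.0 802.0 y 64.0 124.0
side cupR 468 ztop 0.042 topcircle 754 -187 32 allmean [ 755. -187.   29.] x 726.0 784.0 y -217.0 -156.0
```

View pics/crop_t.png

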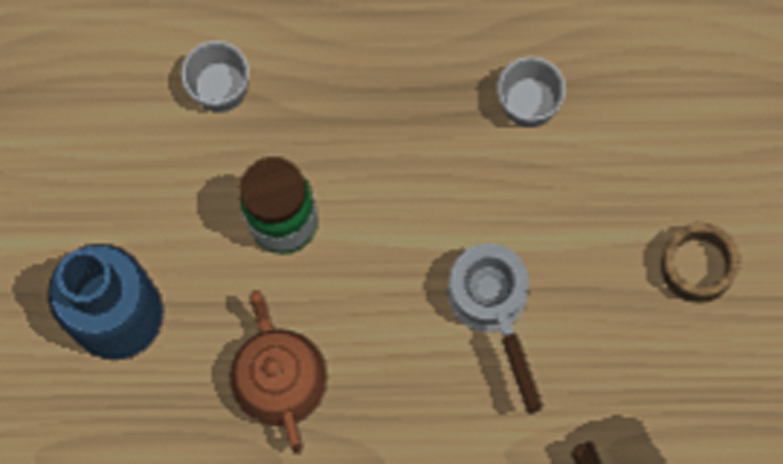

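View pics/crop_s.png

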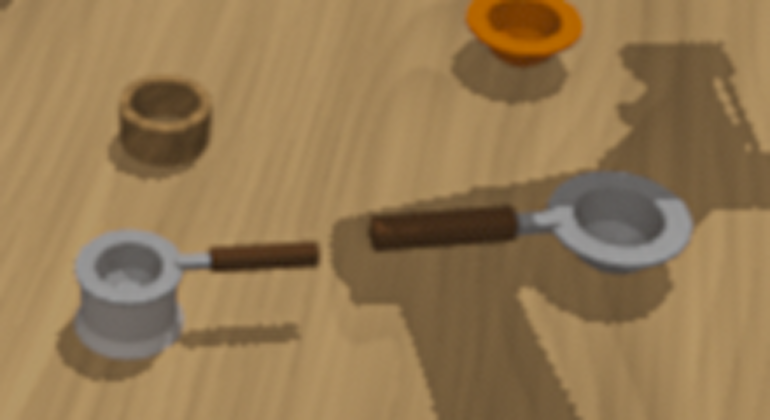

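```bash
python3 - <<'E'
from h import *
s=read_state()
M=R.from_quat(s['eef_rot']).as_matrix();print(M.round(3))
for i in range(3): s=read_state();print(s['ee_pos'],s['eef_rot'].round(4),s['clock'])
# handle dir
for n,b in(('top',(328,230,352,266)),('side',(318,234,354,254))):
    c=load(n);u,v=np.meshgrid(np.arange(b[0],b[2]),np.arange(b[1],b[3]));u=u.ravel();v=v.ravel()
    px=c['pixels'][v,u].astype(int); P=bydepth(c,u,v)
    m=(px[:,0]-px[:,2]>12)&(px[:,0]<110)&(P[:,2]>.035)&(P[:,2]<.075)
    # rays onto top plane z=.055 for subpixel
    Q=onplane(c,u[m],v[m],.052)[:,:2]
    vx,vy,x,y=cv2.fitLine(Q.astype(np.float32),cv2.DIST_HUBER,0,.001,.001).ravel()
    t=(Q-[x,y])@[vx,vy]
    print(n,m.sum(),Q.mean(0),np.degrees(np.arctan2(vy,vx)),np.percentile(t,[1,99]),np.array([x,y])+np.array([vx,vy])*(np.percentile(t,[1,99]).mean()))
E
```

```text
[[-0.001 -0.276  0.961]
 [ 0.002  0.961  0.276]
 [-1.     0.002 -0.   ]]
[ 0.17248071 -0.60024819  0.22169621] [-0.098   0.7003  0.0991  0.7001] 0.15
[ 0.17248071 -0.60024819  0.22169621] [-0.098   0.7003  0.0991  0.7001] 0.15
[ 0.17248071 -0.60024819  0.22169621] [-0.098   0.7003  0.0991  0.7001] 0.15
top 159 [ 0.49655336 -0.17385268] 17.995865 [-0.03390305  0.03409961] [ 0.49664683 -0.17382232]
side 210 [ 0.49789117 -0.16829298] 18.994919 [-0.03368192  0.03323426] [ 0.49767952 -0.16836582]
```

>>> drive_tool(
  offset=[
    [14.17,8.9,-2],
    [14.17,8.9,-2],
    [14.17,8.9,-2],
    [14.17,8.9,-2],
    [14.17,8.9,-2],
    [14.17,8.9,-2],
    [14.17,8.9,-2],
    [14.17,8.9,-2],
    [14.17,8.9,-2],
    [14.17,8.9,-2],
    [14.17,8.9,-2],
    [14.17,8.9,-2],
  ],
  rot=[
    [0,0,0],
    [0,0,0],
    [0,0,0],
    [0,0,0],
    [0,0,0],
    [0,0,0],
    [0,0,0],
    [0,0,0],
    [0,0,0],
    [0,0,0],
    [0,0,0],
    [0,0,0],
  ],
  grip=[0,0,0,0,0,0,0,0,0,0,0,0],
  newtons=20,
)

```text
clock: 1.65
ee_pos: [0.5967, -0.3347, 0.1631]
eef_rot: [-0.098, 0.7, 0.098, 0.7]
ft_force: [-0.6, -0.1, 0.5]
finger_gap: 0.087
```

```bash
python3 - <<'E'
from h import *
c=cap('wrist','w1.png');print(read_state()['ee_pos'],read_state()['clock'])
for n in('top','side'):cap(n,n+'1.png')
E
```

```text
[ 0.59687323 -0.33462276  0.16313901] 1.7
```

View pics/w1.png

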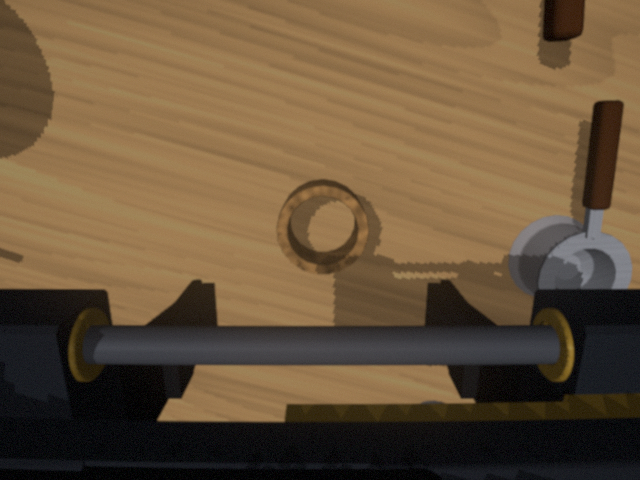

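View pics/side1.png

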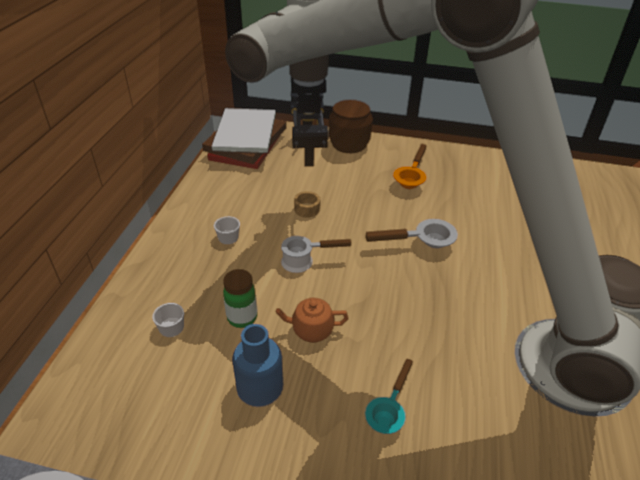

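```bash
python3 - <<'E'
from h import *
c=load('wrist')
u,v=np.meshgrid(np.arange(265,385),np.arange(165,285));u=u.ravel();v=v.ravel()
P=bydepth(c,u,v);print('table z',np.median(P[P[:,2]<.015,2]))
q=P[P[:,2]>.028]; print(np.percentile(q[:,2],[50,97]))
(x,y),r=cv2.minEnclosingCircle(q[:,:2].astype(np.float32)*1000);print(x,y,r)
# inner/outer least squares: centroid of ring
print(q[:,:2].mean(0))
print(c['xyz'])
E
```

```text
table z 0.0007752370467643821
[0.03448117 0.03622903]
577.9468383789062 -340.981689453125 54.3144416809082
[ 0.5965731 -0.3355281]
[ 0.52587695 -0.35643366  0.32602974]
```

>>> drive_tool(
  offset=[
    [0,0,-2],
    [0,0,-4],
    [0,0,-4.8],
    [0,0,-5.05],
    [0,0,-5.05],
    [0,0,-5.05],
    [0,0,-5.05],
    [0,0,-5.05],
    [0,0,-5.05],
    [0,0,-5.05],
    [0,0,-5.05],
    [0,0,-5.05],
  ],
  rot=[
    [0,0,0],
    [0,0,0],
    [0,0,0],
    [0,0,0],
    [0,0,0],
    [0,0,0],
    [0,0,0],
    [0,0,0],
    [0,0,0],
    [0,0,0],
    [0,0,0],
    [0,0,0],
  ],
  grip=[0,0,0,0,0,255,255,255,255,255,255,255],
  newtons=20,
)

```text
clock: 3.3
ee_pos: [0.5982, -0.3338, 0.0122]
eef_rot: [-0.099, 0.7, 0.098, 0.701]
ft_force: [-0.8, 1.7, 5.6]
finger_gap: 0.0657
```

>>> drive_tool(
  offset=[
    [0,0,2],
    [0,0,4],
    [0,0,6.2],
    [0,2,6.2],
    [-0.3,4,6.2],
    [-0.5,6,6.2],
    [-0.6,8,6.2],
    [-0.8,10,6.2],
    [-0.9,12,6.2],
    [-1.0,14,6.2],
    [-1.1,16,6.2],
    [-1.2,17,6.2],
  ],
  rot=[
    [0,0,0],
    [0,0,0],
    [0,0,0],
    [0,0,0],
    [0,0,0],
    [0,0,0],
    [0,0,0],
    [0,0,0],
    [0,0,0],
    [0,0,0],
    [0,0,0],
    [0,0,0],
  ],
  grip=[255,255,255,255,255,255,255,255,255,255,255,255],
)

```text
clock: 4.8
ee_pos: [0.5611, 0.1791, 0.1963]
eef_rot: [-0.099, 0.7, 0.1, 0.7]
ft_force: [0.3, -0.6, 0.0]
finger_gap: 0.0659
```

>>> drive_tool(
  offset=[
    [0,0.1,0],
    [0,0.1,0],
    [0,0.1,0],
  ],
  rot=[
    [0,0,0],
    [0,0,0],
    [0,0,0],
  ],
  grip=[255,255,255],
)

```text
clock: 5.18
ee_pos: [0.5617, 0.1782, 0.1969]
eef_rot: [-0.098, 0.7, 0.098, 0.7]
ft_force: [-0.3, -1.4, -0.2]
finger_gap: 0.0662
```

```bash
python3 - <<'E'
from h import *
for n in('wrist','top','side'):cap(n,n+'2.png')
print(read_state()['ee_pos'],read_state()['clock'])
E
```

```text
[0.56183384 0.17835649 0.19710164] 5.325
```

View pics/wrist2.png

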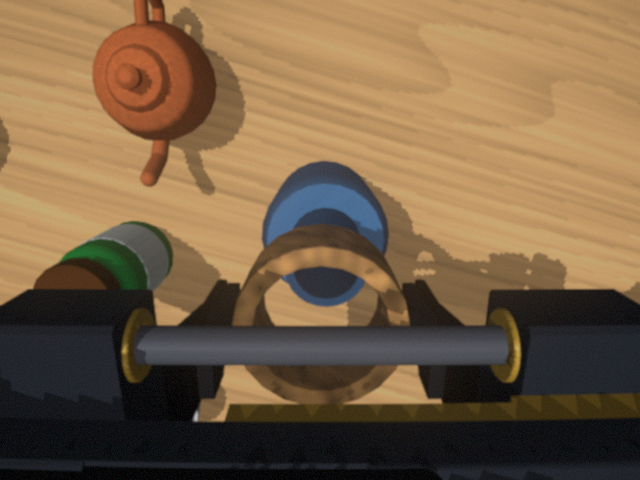

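View pics/side2.png

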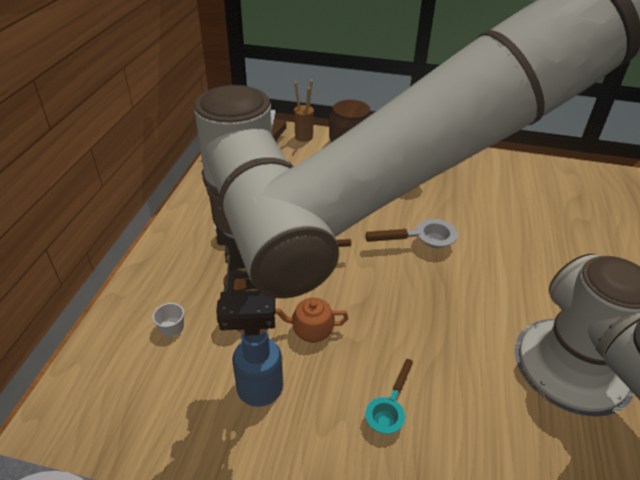

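View pics/top2.png

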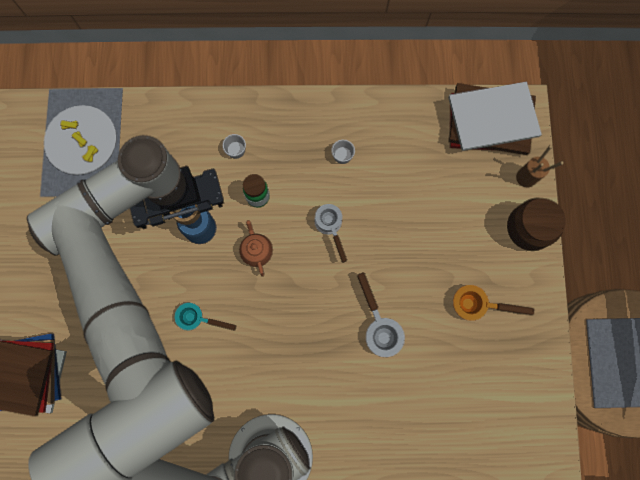

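```bash
cat > m.py <<'E'
from h import *
from scipy.optimize import least_squares
def fit(Q,r,x0,loss='soft_l1'):
    f=lambda p:(np.hypot(Q[:,0]-p[0],Q[:,1]-p[1])-r)*1000
    s=least_squares(f,x0,loss=loss);return s.x,np.sqrt(np.mean(f(s.x)**2)),len(Q)
def contour_pts(mask):
    cs,_=cv2.findContours(mask.astype(np.uint8),cv2.RETR_CCOMP,cv2.CHAIN_APPROX_NONE)
    return np.vstack([k.reshape(-1,2) for k in cs if len(k)>20])
def world(c):
    v,u=np.mgrid[0:480,0:640]
    return bydepth(c,u.ravel(),v.ravel()).reshape(480,640,3)
E
python3 - <<'E'
from m import *
c=load('wrist');W=world(c);p=c['pixels'].astype(int)
blue=(p[...,2]>p[...,0]+25)
for lo,hi,name in((.095,.106,'shoulder'),(.145,.155,'rim')):
    m=blue&(W[...,2]>lo)&(W[...,2]<hi); q=W[m]
    print(name,m.sum(),q.mean(0).round(4),np.ptp(q,axis=0).round(3))
    hist=np.histogram(q[:,2],8)
    print(hist[0])
    d=np.hypot(q[:,0]-.562,q[:,1]-.18);print('r',np.percentile(d,[1,50,99]).round(4))
    # outer boundary
    R0=.037 if name=='shoulder' else .022
    cp=contour_pts(m); Q=onplane(c,cp[:,0],cp[:,1],.1 if name=='shoulder' else .15)[:,:2]
    for _ in range(4):
        x0=np.array([.562,.18]) if _==0 else s[0]
        dd=np.hypot(*(Q-x0).T); k=abs(dd-R0)<(.006 if _==0 else .002)
        s=fit(Q[k],R0,x0)
    ang=np.degrees(np.arctan2(*(Q[k]-s[0]).T[::-1])).round();print(s,ang.min(),ang.max(),np.histogram(ang,12)[0])
m=(p[...,0]>p[...,2]+20)&(W[...,2]>.2)&(W[...,2]<.24)
q=W[m];print('collar',m.sum(),np.percentile(q[:,2],[5,50,95]))
x,y=np.where(m);print(y.min(),y.max(),x.min(),x.max())
E
```

```text
shoulder 4031 [0.5417 0.173  0.1004] [0.071 0.075 0.011]
[ 105  122  199 1381 2009  179   16   20]
r [0.022  0.032  0.0396]
(array([0.55997054, 0.17784672]), np.float64(0.4125551157243946), 200) -180.0 180.0 [33 30 27 25  0  0  0  0  0 29 26 30]
rim 677 [0.5753 0.1821 0.1507] [0.02  0.04  0.004]
[  2   7  53 153 200 182  71   9]
r [0.0164 0.0188 0.0219]
(array([0.56061253, 0.17902822]), np.float64(0.40005318103804993), 94) -59.0 82.0 [12  7  6  7  8  8  9  7  8  7  7  8]
collar 11932 [0.20416793 0.21881642 0.22029411]
178 463 232 403
```

```bash
python3 - <<'E'
from m import *
c=load('wrist');W=world(c);p=c['pixels'].astype(int)
m=(p[...,0]>p[...,2]+20)&(W[...,2]>.2165)&(W[...,2]<.2235)
m[:, :225]=0; m[:,420:]=0
print(m.sum(),np.median(W[m][:,2]))
cp=contour_pts(m); Q=onplane(c,cp[:,0],cp[:,1],.2195)[:,:2]
for R0 in(.033,.025):
    x0=np.array([.562,.179])
    for i in range(6):
        dd=np.hypot(*(Q-x0).T); k=abs(dd-R0)<(.004 if i<2 else .0015)
        s=fit(Q[k],R0,x0);x0=s[0]
    ang=np.degrees(np.arctan2(*(Q[k]-s[0]).T[::-1]));print(R0,s,np.histogram(ang,12,(-180,180))[0])
a=W[m];A=np.c_[a[:,:2]-a[:,:2].mean(0),np.ones(len(a))];print('tilt',np.linalg.lstsq(A,a[:,2],rcond=None)[0])
cv2.imwrite('pics/m.png',m.astype(np.uint8)*255)
E
```

```text
8110 0.21922202512580186
0.033 (array([0.56222711, 0.17658143]), np.float64(0.6796310222598925), 392) [53 44 39 19 18 38 19 40 22 17 40 43]
0.025 (array([0.56166721, 0.17642644]), np.float64(0.6967600011067684), 334) [36 32 28 19 13 36 44 37 14 15 30 30]
tilt [-0.00329604 -0.00224163  0.21913871]
```

>>> drive_tool(
  offset=[
    [-0.03,0.07,-0.5],
    [-0.03,0.07,-0.9],
    [-0.03,0.07,-0.9],
    [-0.03,0.07,-0.9],
  ],
  rot=[
    [0,0,0],
    [0,0,0],
    [0,0,0],
    [0,0,0],
  ],
  grip=[255,255,255,255],
)

```text
clock: 5.82
ee_pos: [0.561, 0.1815, 0.17]
eef_rot: [-0.099, 0.7, 0.099, 0.7]
ft_force: [-0.5, 0.1, 0.4]
finger_gap: 0.0664
```

```bash
cat > rel.py <<'E'
from m import *
import sys
c=cap('wrist',sys.argv[1]);s0=read_state();print(s0['ee_pos'],s0['clock'])
W=world(c);p=c['pixels'].astype(int);tz=s0['ee_pos'][2]+.0225
blue=(p[...,2]>p[...,0]+25); brown=(p[...,0]>p[...,2]+20); brown[:,:225]=0; brown[:,420:]=0
for nm,mk,z,Rs in(('shoulder',blue,.1,[.037]),('rim',blue,.1505,[.022,.017]),('collar',brown,tz,[.033,.025])):
    m=mk&(abs(W[...,2]-z)<.004)
    if m.sum()<100: print(nm,'few');continue
    cp=contour_pts(m); Q=onplane(c,cp[:,0],cp[:,1],z)[:,:2]
    for R0 in Rs:
        x0=np.array([.561,.179])
        for i in range(6):
            dd=np.hypot(*(Q-x0).T); k=abs(dd-R0)<(.005 if i<2 else .0015)
            s=fit(Q[k],R0,x0);x0=s[0]
        ang=np.degrees(np.arctan2(*(Q[k]-s[0]).T[::-1]))
        print(nm,R0,(s[0]*1e3).round(1),round(s[1],2),np.histogram(ang,12,(-180,180))[0], 'z',np.median(W[m][:,2]).round(4))
E
python3 rel.py wrist3.png; python3 -c "
from h import *
c=cap('side');cv2.imwrite('pics/s3.png',cv2.resize(c['pixels'][230:420,180:340,::-1],None,fx=3,fy=3))"
```

```text
[0.5610978  0.18157685 0.17027393] 5.875
shoulder 0.037 [560.2 178.1] 0.37 [45 33 38 28  0  0  0  0  0 21 29 34] z 0.1006
rim 0.022 [560.1 178.9] 0.53 [ 0  0  0  9 21 21 24 22 21 13  0  0] z 0.1507
rim 0.017 [563.2 179.6] 0.86 [ 0  0  4 18 14  7 20  7 13 17  7  0] z 0.1507
collar 0.033 [561.2 179.8] 0.68 [50 43 39 19 19 38 25 39 23 16 40 44] z 0.1923
collar 0.025 [561.3 179.8] 0.68 [37 32 29 18 14  9  5 14 15 13 30 31] z 0.1923
```

View pics/wrist3.png

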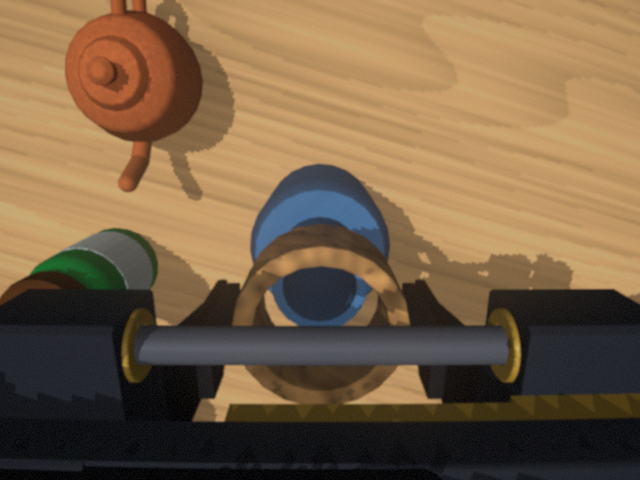

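View pics/s3.png

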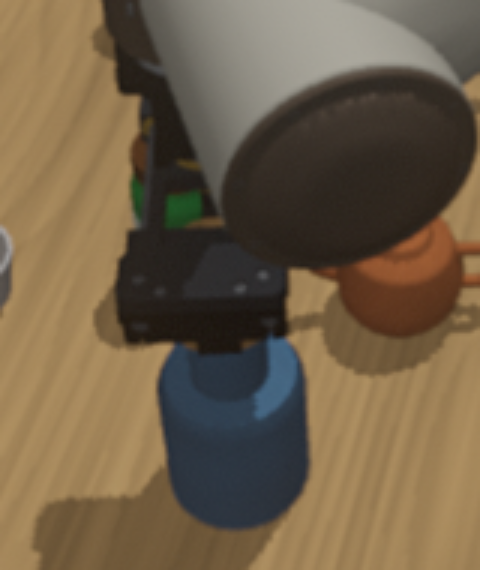

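>>> drive_tool(
  offset=[
    [-0.035,-0.02,0],
    [-0.035,-0.02,-0.2],
    [-0.035,-0.02,-0.4],
    [-0.035,-0.02,-0.6],
    [-0.035,-0.02,-0.75],
  ],
  rot=[
    [0,0,0],
    [0,0,0],
    [0,0,0],
    [0,0,0],
    [0,0,0],
  ],
  grip=[255,255,255,255,255],
)

```text
clock: 6.55
ee_pos: [0.5596, 0.1808, 0.1469]
eef_rot: [-0.099, 0.7, 0.098, 0.7]
ft_force: [0.1, -0.4, -0.5]
finger_gap: 0.0668
```

```bash
python3 rel.py wrist4.png
```

```text
[0.55928415 0.18059869 0.14629591] 6.6
shoulder 0.037 [560.1 178.1] 0.5 [47 41 41 33  3  0  0  0 18 23 33 41] z 0.1005
rim 0.022 [563.7 180. ] 0.58 [28 28 24 24  0  0  0  0  0 22 25 26] z 0.1507
rim 0.017 [559.3 178.5] 0.7 [22 22  8 20 10  0  0  0  7 20 11 15] z 0.1507
collar 0.033 [560.  179.2] 0.54 [54 42 40 20 20 38 43 40 22 18 38 40] z 0.1692
collar 0.025 [560.3 179.2] 0.5 [37 31 30 17 12  6  1  1 13 13 30 30] z 0.1692
```

View pics/wrist4.png

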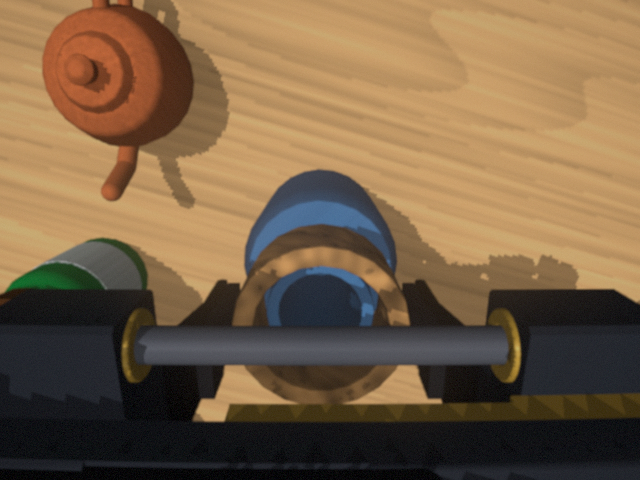

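>>> drive_tool(
  offset=[
    [0,0,-0.3],
    [0,0,-0.6],
    [0,0,-0.9],
    [0,0,-1.05],
    [0,0,-1.1],
    [0,0,-1.1],
  ],
  rot=[
    [0,0,0],
    [0,0,0],
    [0,0,0],
    [0,0,0],
    [0,0,0],
    [0,0,0],
  ],
  grip=[255,255,255,255,255,255],
)

```text
clock: 7.35
ee_pos: [0.5599, 0.1809, 0.1146]
eef_rot: [-0.099, 0.7, 0.099, 0.7]
ft_force: [-0.4, -0.1, -0.1]
finger_gap: 0.0661
```

```bash
python3 rel.py wrist5.png
```

```text
[0.55997444 0.18095702 0.11482041] 7.4
shoulder 0.037 [560.1 178.1] 0.44 [58 54 47 14  0  0  0  0  0 24 38 51] z 0.1004
rim 0.022 [561.1 179.1] 0.66 [42 51 19  0 27 29 31 29 25  4 18 29] z 0.1506
rim 0.017 [561.4 179.4] 0.55 [26 23 12  0 21 40  3 22 25  1 12 23] z 0.1506
collar 0.033 [560.3 179.3] 0.62 [57 46 40 19 19 36  0 35 22 17 40 44] z 0.137
collar 0.025 [560.5 179.3] 0.31 [37 33 30 17  0  0  0  0  0 16 29 31] z 0.137
```

View pics/wrist5.png

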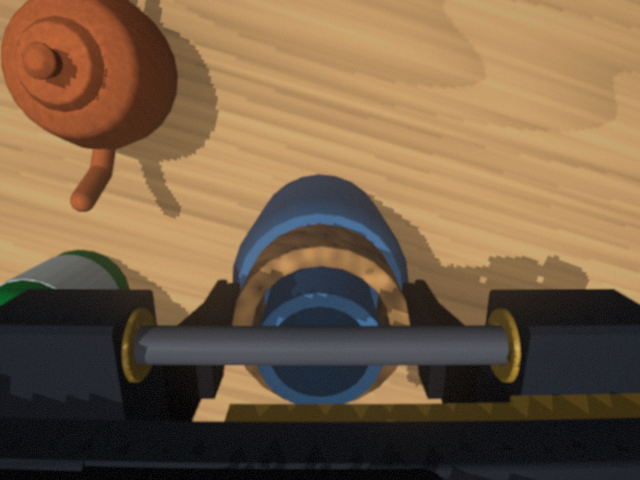

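>>> drive_tool(
  offset=[
    [0,0,-0.04],
    [0,0,-0.08],
    [0,0,-0.1],
    [0,0,-0.1],
  ],
  rot=[
    [0,0,0],
    [0,0,0],
    [0,0,0],
    [0,0,0],
  ],
  grip=[255,255,255,255],
)

```text
clock: 7.9
ee_pos: [0.5598, 0.1809, 0.1121]
eef_rot: [-0.099, 0.7, 0.099, 0.7]
ft_force: [-2.0, -0.0, 3.5]
finger_gap: 0.066
```

>>> drive_tool(
  offset=[
    [0,0,0],
    [0,0,0],
    [0,0,0],
    [0,0,0],
    [0,0,0],
  ],
  rot=[
    [0,0,0],
    [0,0,0],
    [0,0,0],
    [0,0,0],
    [0,0,0],
  ],
  grip=[0,0,0,0,0],
)

```text
clock: 8.52
ee_pos: [0.5598, 0.1808, 0.1114]
eef_rot: [-0.099, 0.7, 0.099, 0.7]
ft_force: [0.4, 0.1, -0.4]
finger_gap: 0.0869
```

```bash
python3 rel.py wrist6.png
```

```text
[0.55979152 0.18082058 0.1115044 ] 8.575
shoulder 0.037 [560.1 178. ] 0.44 [57 56 44  2  0  0  0  0  0 27 37 57] z 0.1004
rim 0.022 [561.5 179.3] 0.66 [50 31 17  7 25 16  0 14 25 10 15 30] z 0.1506
rim 0.017 [561.5 179.3] 0.58 [27 24  8  7 21 32 57 28 21  8  6 24] z 0.1506
collar 0.033 [560.4 179.4] 0.52 [54 49 39 20 24 12  0 16 25 15 41 43] z 0.1345
collar 0.025 [560.6 179.4] 0.29 [37 32 30 15  0  0  0  0  0 12 31 31] z 0.1345
```

View pics/wrist6.png

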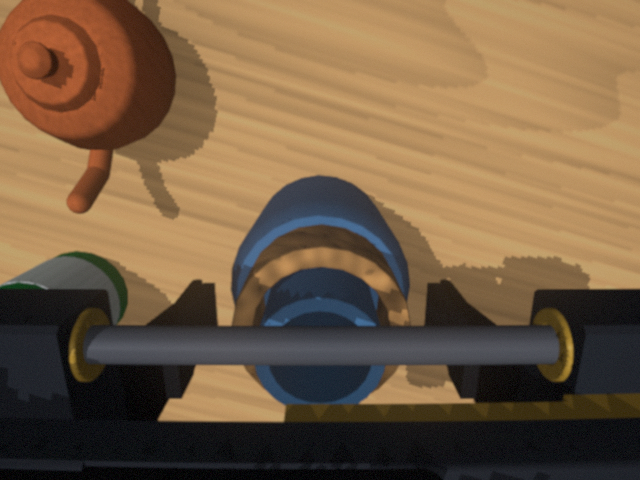

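>>> drive_tool(
  offset=[
    [0,0,1],
    [0,0,2.2],
    [0,0,3],
    [0,-2,3],
    [0,-4,3],
    [0,-6,3],
    [0,-8,3],
    [0,-10,3],
    [0,-11,3],
    [0,-11,3],
    [0,-11,3],
  ],
  rot=[
    [0,0,0],
    [0,0,0],
    [0,0,0],
    [0,0,0],
    [0,0,0],
    [0,0,0],
    [0,0,0],
    [0,0,0],
    [0,0,0],
    [0,0,0],
    [0,0,0],
  ],
  grip=[0,0,0,0,0,0,0,0,0,0,0],
)

```text
clock: 9.95
ee_pos: [0.5597, -0.1488, 0.2014]
eef_rot: [-0.098, 0.7, 0.099, 0.7]
ft_force: [-0.8, -0.3, 0.3]
finger_gap: 0.0869
```

```bash
python3 - <<'E'
from h import *
for n in('wrist','top','side'):cap(n,n+'7.png')
print(read_state()['ee_pos'],read_state()['clock'])
c=load('side');cv2.imwrite('pics/s7.png',cv2.resize(c['pixels'][210:420,150:370,::-1],None,fx=2.8,fy=2.8))
E
```

```text
[ 0.55990585 -0.14804935  0.20161773] 10.1
```

View pics/wrist7.png

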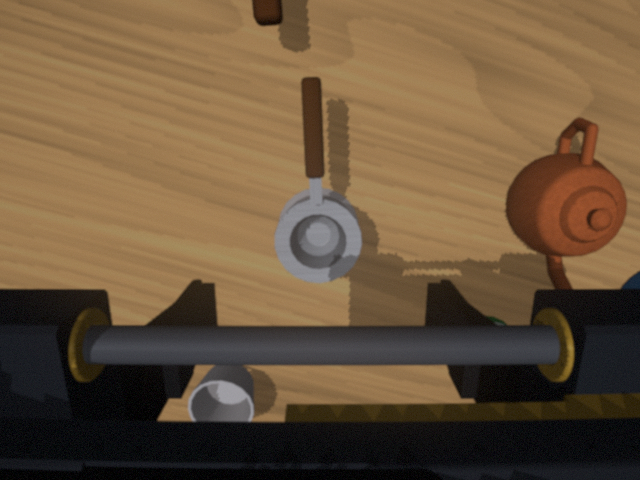

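View pics/s7.png

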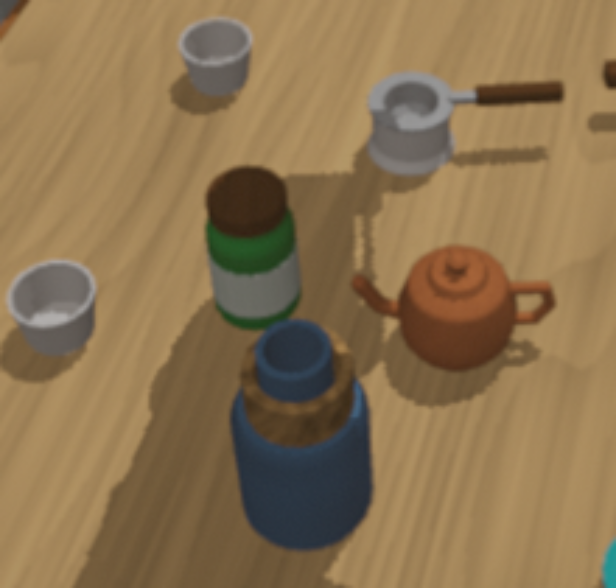

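```bash
python3 - <<'E'
from m import *
c=load('wrist');W=world(c);p=c['pixels'].astype(int)
v,u=np.where((p[:,:,0]<130)&(p[:,:,0]-p[:,:,2]>20)&(W[...,2]>.035)&(W[...,2]<.075))
k=(u>290)&(u<335)&(v>60)&(v<190);u=u[k];v=v[k]
print('handle top z',np.median(W[v,u,2]),len(u))
Q=onplane(c,u,v,.0545)[:,:2]
rect=cv2.minAreaRect((Q*1e3).astype(np.float32));print(rect)
vx,vy,x,y=cv2.fitLine((Q*1e3).astype(np.float32),cv2.DIST_HUBER,0,.01,.01).ravel();print(np.degrees(np.arctan2(vy,vx)),x,y)
m=(abs(W[...,2]-.048)<.005)&(abs(p[:,:,0]-p[:,:,2])<25); m[:180]=0;m[290:]=0;m[:,:265]=0;m[:,375:]=0
print('rim z',np.median(W[m][:,2]))
cp=contour_pts(m);Q=onplane(c,cp[:,0],cp[:,1],np.median(W[m][:,2]))[:,:2]
x0=np.array([.576,-.146])
for i in range(6):
    k=abs(np.hypot(*(Q-x0).T)-.034)<(.005 if i<2 else .0015);s=fit(Q[k],.034,x0);x0=s[0]
print(s)
M=R.from_quat(read_state()['eef_rot']).as_matrix();print('tool y deg',np.degrees(np.arctan2(M[1,1],M[0,1])),M[:,0])
# carafe via top
E
```

```text
handle top z 0.05593699283627823 1964
((496.62091064453125, -174.795654296875), (69.51542663574219, 13.974685668945312), 18.296695709228516)
18.247055 495.40765 -175.2403
rim z 0.0486592239698414
(array([ 0.5768055 , -0.14810848]), np.float64(0.8050622661653754), 234)
tool y deg 106.1271046278487 [ 9.30536129e-05  1.14741242e-04 -9.99999989e-01]
```

>>> drive_tool(
  offset=[
    [-1.94,-0.77,-1],
    [-1.94,-0.77,-3],
    [-1.94,-0.77,-4.8],
    [-1.94,-0.77,-5.5],
    [-1.94,-0.77,-5.75],
    [-1.94,-0.77,-5.75],
    [-1.94,-0.77,-5.75],
  ],
  rot=[
    [0,0,0.35],
    [0,0,0.35],
    [0,0,0.35],
    [0,0,0.35],
    [0,0,0.35],
    [0,0,0.35],
    [0,0,0.35],
  ],
  grip=[60,60,60,60,60,60,60],
  newtons=40,
)

```text
clock: 10.98
ee_pos: [0.5028, -0.1721, 0.0304]
eef_rot: [-0.112, 0.697, 0.111, 0.699]
ft_force: [-0.2, 0.1, -0.4]
finger_gap: 0.0665
```

```bash
python3 - <<'E'
from h import *
for n in('wrist','side'):cap(n,n+'8.png')
print(read_state()['ee_pos'],read_state()['ft_force'])
c=load('side');cv2.imwrite('pics/s8.png',cv2.resize(c['pixels'][150:300,240:460,::-1],None,fx=3.4,fy=3.4))
E
```

```text
[ 0.50243493 -0.17219947  0.03023846] [-0.19979579  0.5116634   0.02777101]
```

View pics/wrist8.png

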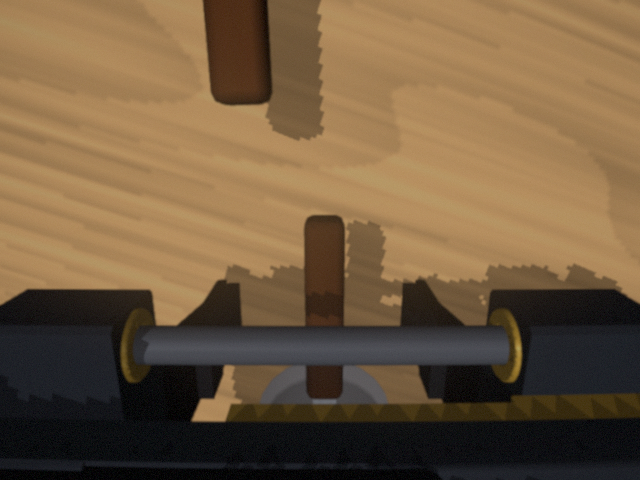

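View pics/s8.png

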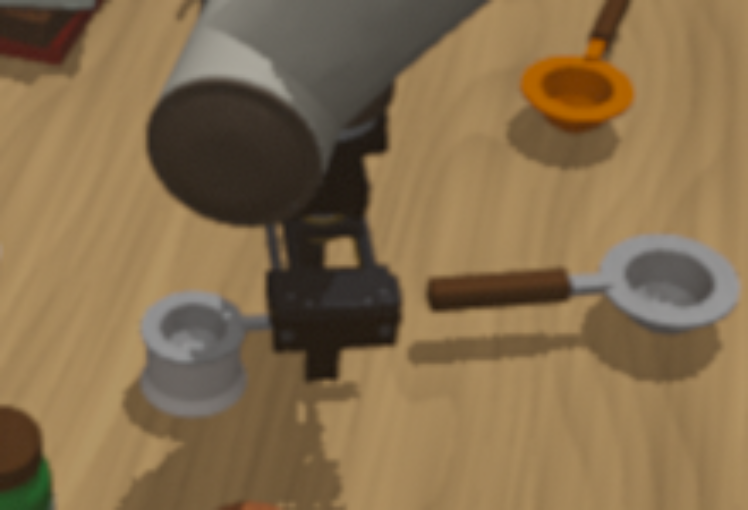

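>>> drive_tool(
  offset=[
    [0,0,0],
    [0,0,0],
    [0,0,0],
    [0,0,0],
    [0,0,0],
    [0,0,0],
    [0,0,0],
    [0,0,0],
  ],
  rot=[
    [0,0,0],
    [0,0,0],
    [0,0,0],
    [0,0,0],
    [0,0,0],
    [0,0,0],
    [0,0,0],
    [0,0,0],
  ],
  grip=[255,255,255,255,255,255,255,255],
  newtons=40,
)

```text
clock: 12.08
ee_pos: [0.5015, -0.1723, 0.029]
eef_rot: [-0.111, 0.698, 0.111, 0.698]
ft_force: [-0.4, -0.1, -0.3]
finger_gap: 0.0136
```

>>> drive_tool(
  offset=[
    [0,0,0.5],
    [0,0,1.2],
    [0,0,2.2],
    [0,0,3.5],
    [0,0,5],
    [0,0,6],
    [0,0,6],
    [0,0,6],
  ],
  rot=[
    [0,0,0],
    [0,0,0],
    [0,0,0],
    [0,0,0],
    [0,0,0],
    [0,0,0],
    [0,0,0],
    [0,0,0],
  ],
  grip=[255,255,255,255,255,255,255,255],
)

```text
clock: 13.08
ee_pos: [0.5006, -0.172, 0.2084]
eef_rot: [-0.111, 0.699, 0.112, 0.698]
ft_force: [0.4, 0.2, -1.3]
finger_gap: 0.0136
```

>>> drive_tool(
  offset=[
    [0,0.7,0],
    [-0.1,2,0],
    [-0.2,3.5,0],
    [-0.3,5,0],
    [-0.4,6.5,0],
    [-0.5,8,0],
    [-0.58,9.3,0],
    [-0.58,10.3,0],
    [-0.58,10.9,0],
    [-0.58,10.9,0],
    [-0.58,10.9,0],
  ],
  rot=[
    [0,0,0],
    [0,0,0],
    [0,0,0],
    [0,0,0],
    [0,0,0],
    [0,0,0],
    [0,0,0],
    [0,0,0],
    [0,0,0],
    [0,0,0],
    [0,0,0],
  ],
  grip=[255,255,255,255,255,255,255,255,255,255,255],
)

```text
clock: 14.45
ee_pos: [0.4839, 0.1539, 0.2085]
eef_rot: [-0.111, 0.699, 0.111, 0.698]
ft_force: [0.6, 0.2, -1.4]
finger_gap: 0.0134
```

```bash
python3 - <<'E'
from h import *
for n in('wrist','top','side'):cap(n,n+'9.png')
s=read_state();print(s['ee_pos'],s['ft_force'],s['finger_gap'],s['clock'])
c=load('side');cv2.imwrite('pics/s9.png',cv2.resize(c['pixels'][210:420,150:370,::-1],None,fx=2.8,fy=2.8))
c=load('top');cv2.imwrite('pics/t9.png',cv2.resize(c['pixels'][120:280,120:360,::-1],None,fx=3,fy=3))
E
```

```text
[0.48410237 0.15383302 0.2089895 ] [ 0.3357534  -0.19592495 -0.46086172] 0.013313092502550904 14.6
```

View pics/wrist9.png

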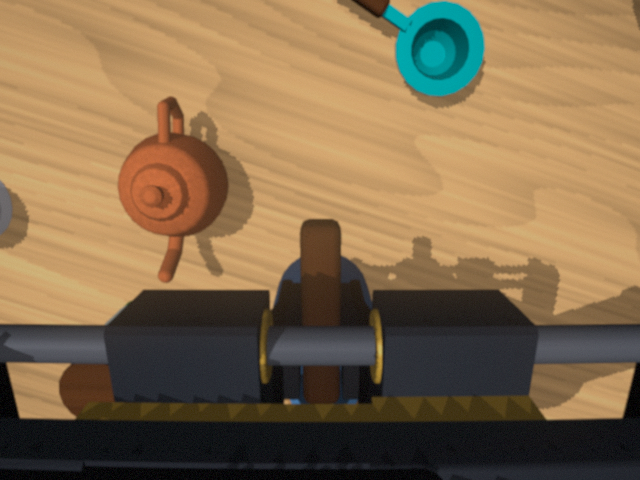

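View pics/s9.png

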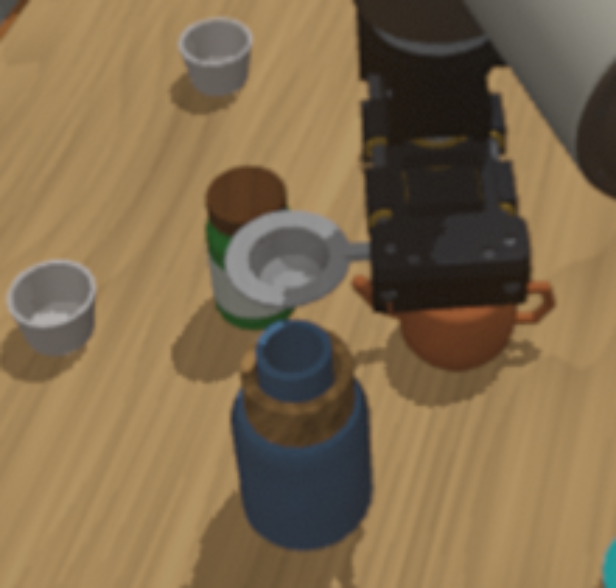

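View pics/t9.png

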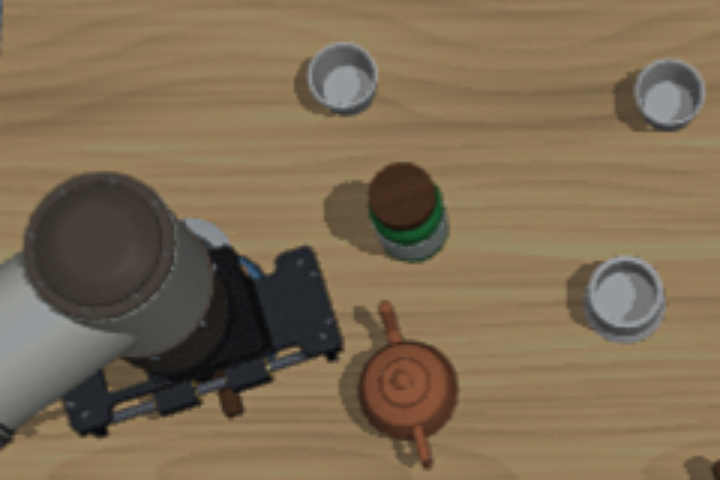

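```bash
cat > fin.py <<'E'
from m import *
import sys
cap('side',sys.argv[1]);c=load('side');W=world(c);p=c['pixels'].astype(int);s0=read_state();tz=s0['ee_pos'][2]
print(s0['ee_pos'],s0['clock'],s0['ft_force'],np.abs(s0['joint_vel']).max())
box=np.zeros((480,640),bool);box[270:375,215:285]=1
# strainer rim: z~ tz+.0185
zr=tz-.0085+.027
m=box&(abs(p[...,0]-p[...,2])<30)&(abs(W[...,2]-zr)<.010)
q=W[m];
def circ(m,z,Rs,x0,nm):
    cp=contour_pts(m);Q=onplane(c,cp[:,0],cp[:,1],z)[:,:2]
    for R0 in Rs:
        x=np.array(x0)
        for i in range(6):
            k=abs(np.hypot(*(Q-x).T)-R0)<(.006 if i<2 else .002)
            s=fit(Q[k],R0,x);x=s[0]
        a=np.degrees(np.arctan2(*(Q[k]-x).T[::-1]));print(nm,R0,(x*1e3).round(1),round(s[1],2),np.histogram(a,12,(-180,180))[0])
d=np.hypot(q[:,0]-.56,q[:,1]-.18);k=(d<.033)&(d>.026)&(q[:,2]>zr-.006)
a=q[k];A=np.c_[a[:,:2]-a[:,:2].mean(0),np.ones(len(a))]
for _ in range(3):
    L=np.linalg.lstsq(A,a[:,2],rcond=None)[0];r=a[:,2]-A@L;g=abs(r)<.003;a=a[g];A=A[g]
print('rim plane n',len(a),'tilt deg',np.degrees(L[:2]).round(2),'z',L[2],'expected',zr,a.mean(0))
m=box&(abs(p[...,0]-p[...,2])<30)&(abs(W[...,2]-L[2])<.005)
circ(m,L[2],[.034],[.56,.18],'strainer rim')
blue=(p[...,2]>p[...,0]+15)
m=blue&(abs(W[...,2]-.1505)<.004)&box
print('mouth z',np.median(W[m][:,2]) if m.any() else None,m.sum())
if m.sum()>60: circ(m,.150,[.022],[.56,.18],'mouth')
E
python3 fin.py side10.png; python3 - <<'E'
from m import *
for f in (1,):
    c=cv2
E
```

```text
[0.48416384 0.15394797 0.2090491 ] 14.65 [-0.67753062  0.40482326 -0.33673268] 0.001862371811617303
rim plane n 437 tilt deg [-0.33 -0.54] z 0.22801631825883104 expected 0.2275490956716259 [0.56020519 0.18240009 0.22801372]
strainer rim 0.034 [560.5 180.1] 0.92 [ 6  6  9 11 11  7  9  8 10 12 10  6]
mouth z 0.149836256491031 230
mouth 0.022 [563.2 183.2] 0.95 [5 6 6 7 6 5 0 3 6 7 7 5]
```

```bash
python3 - <<'E'
from m import *
def circ(c,m,z,Rs,x0,nm):
    cp=contour_pts(m);Q=onplane(c,cp[:,0],cp[:,1],z)[:,:2]
    for R0 in Rs:
        x=np.array(x0)
        for i in range(6):
            k=abs(np.hypot(*(Q-x).T)-R0)<(.006 if i<2 else .002)
            s=fit(Q[k],R0,x);x=s[0]
        a=np.degrees(np.arctan2(*(Q[k]-x).T[::-1]));print(nm,R0,(x*1e3).round(1),round(s[1],2),np.histogram(a,12,(-180,180))[0])
import os
# side7/top7: depth not saved for side (overwritten); use colour edges of saved png with current intrinsics
c=load('side');im=cv2.imread('pics/side7.png')[:,:,::-1].astype(int)
g=cv2.imread('pics/side7.png')
m=(im[...,2]>im[...,0]+15);m[:320]=0;m[352:]=0;m[:,:235]=0;m[:,275:]=0
cp=contour_pts(m)
# upper outline of the neck = far half of outer rim edge (top of rounding ~z .149)
Q=onplane(c,cp[:,0],cp[:,1],.1495)[:,:2]
x=np.array([.562,.181])
for i in range(8):
    d=Q-x;a=np.arctan2(d[:,1],d[:,0]);k=(abs(np.hypot(*d.T)-.022)<.004)&(cp[:,1]<338)
    s=fit(Q[k],.022,x);x=s[0]
print('mouth side7 far edge',x*1e3,s[1:])
for t in ('0','7'):
  c=load('top');im=cv2.imread('pics/top%s.png'%t)[:,:,::-1].astype(int)
  m=(im[...,2]>im[...,0]+15);m[:195]=0;m[250:]=0;m[:,:165]=0;m[:,225:]=0
  cp=contour_pts(m);Q=onplane(c,cp[:,0],cp[:,1],.1495)[:,:2]
  x=np.array([.562,.181])
  for i in range(8):
    k=abs(np.hypot(*(Q-x).T)-.022)<.004;s=fit(Q[k],.022,x);x=s[0]
  print('mouth top',t,x*1e3,s[1:])
  cv2.imwrite('pics/tt%s.png'%t,cv2.resize(im[190:255,160:230,::-1].astype(np.uint8),None,fx=8,fy=8))
E
```

```text
mouth side7 far edge [563.22459798 183.35663447] (np.float64(1.3935136623422133), 39)
mouth top 0 [562.62959508 179.27479771] (np.float64(1.7395052048965336), 21)
mouth top 7 [559.1693672 178.0660167] (np.float64(1.6657183479834703), 56)
```

>>> drive_tool(
  offset=[
    [0.04,0.06,-0.3],
    [0.04,0.06,-0.6],
    [0.04,0.06,-0.9],
    [0.04,0.06,-1.1],
    [0.04,0.06,-1.18],
    [0.04,0.06,-1.18],
    [0.04,0.06,-1.18],
  ],
  rot=[
    [0,0,0],
    [0,0,0],
    [0,0,0],
    [0,0,0],
    [0,0,0],
    [0,0,0],
    [0,0,0],
  ],
  grip=[255,255,255,255,255,255,255],
)

```text
clock: 15.52
ee_pos: [0.4856, 0.1567, 0.1739]
eef_rot: [-0.111, 0.698, 0.112, 0.698]
ft_force: [-0.1, -0.3, -1.0]
finger_gap: 0.0137
```

```bash
python3 fin.py side11.png; python3 - <<'E'
from h import *
c=load('side');cv2.imwrite('pics/s11.png',cv2.resize(c['pixels'][270:400,200:340,::-1],None,fx=4.4,fy=4.4,interpolation=cv2.INTER_CUBIC))
cap('wrist','wrist11.png')
E
```

```text
[0.48554764 0.15666157 0.17395915] 15.575 [-0.16843462  0.6426714  -0.4110754 ] 0.0024119174200751946
rim plane n 368 tilt deg [-0.44 -0.49] z 0.19305725345944777 expected 0.19245914869443345 [0.56186699 0.18388446 0.19305424]
strainer rim 0.034 [561.9 183. ] 0.86 [ 6  6  9 11 10  8  9  8  9 12 10  6]
mouth z 0.14991304243112757 135
mouth 0.022 [562.5 182.5] 0.94 [6 0 0 0 0 0 0 5 6 8 7 5]
```

View pics/s11.png

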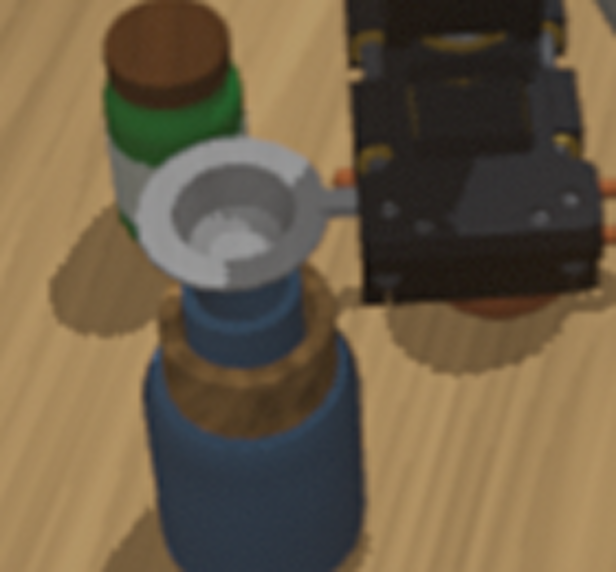

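View pics/wrist11.png

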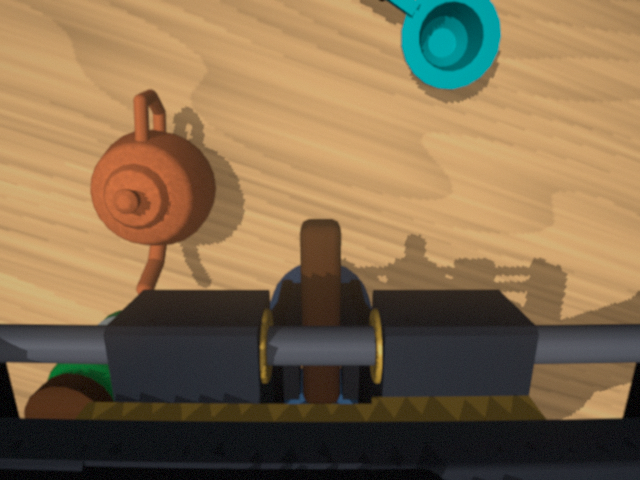

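>>> drive_tool(
  offset=[
    [0,-0.03,-0.02],
    [0,-0.03,-0.02],
    [0,-0.03,-0.02],
    [0,-0.03,-0.02],
    [0,-0.03,-0.02],
    [0,-0.03,-0.02],
  ],
  rot=[
    [0,0,0],
    [0,0,0],
    [0,0,0],
    [0,0,0],
    [0,0,0],
    [0,0,0],
  ],
  grip=[255,255,255,255,255,255],
)

```text
clock: 16.38
ee_pos: [0.4854, 0.1556, 0.1731]
eef_rot: [-0.111, 0.698, 0.111, 0.698]
ft_force: [0.3, -0.1, -0.4]
finger_gap: 0.0136
```

```bash
python3 fin.py side12.png; python3 -c "
from h import *
c=cap('top','top12.png')"
```

```text
[0.48536223 0.15563945 0.1730372 ] 16.425 [ 0.24685404  0.51417037 -0.53848379] 0.0022655701950068914
rim plane n 381 tilt deg [-0.56 -0.19] z 0.19215228581540442 expected 0.19153719995284074 [0.56093981 0.1833877  0.19215097]
strainer rim 0.034 [561.7 182.1] 0.8 [ 5  5  9 11 10  7  9  8 10 11 11  7]
mouth z 0.1499933013809247 131
mouth 0.022 [563.1 182.4] 0.74 [6 0 0 0 0 0 0 4 6 7 6 5]
```

View pics/side12.png

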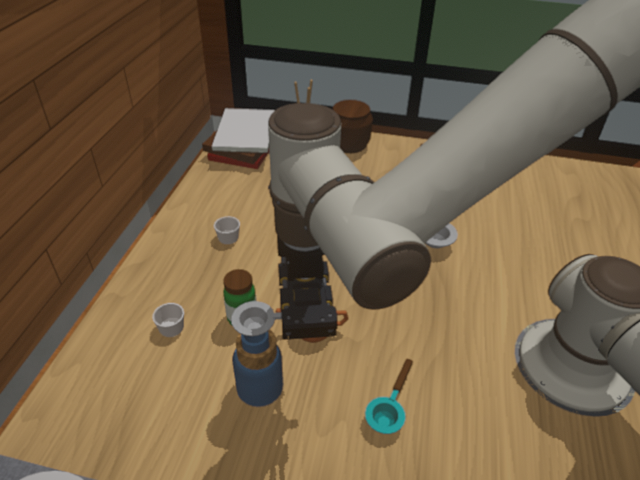

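The side view shows the strainer bowl at (253,320), over the collared carafe at (257,365). The caddy, cups and teapot are in their original places. The strainer is centred to about 1–1.5 mm, level within 0.6°, and its gap is about 15 mm.

```bash
python3 -c "
from bench import *
print(job_done())"
```

```text
the job is handed in; nothing more can be done
None
```

The cork collar is on the carafe's shoulder and released, and the gripper is still holding the tea strainer, motionless, over the carafe's mouth. I handed the job in at about 16.5 s.

- **Collar:** after I let go, its top measured 134.5 mm above the table, against 134 mm expected when fully seated. The side view shows it lying flat. The carafe stayed in place.
- **Strainer:** I took the small steel one from the white rest. The bottom of its bowl is about 15 mm above the mouth, and it is level to within about 0.6°. The force on the wrist was about zero.
- **Centring:** the side camera puts the bowl 1.4 mm off in x and 0.3 mm off in y. The estimate from the arm and wrist camera puts it about 1 mm off in x the other way and about 0.4 mm off in y. The two disagree by 2–3 mm in x, about the calibration error, so I kept a value between them.
- **Other things on the table:** the caddy, teapot and both cups looked unmoved in the last side picture, though the gripper partly hid the teapot.

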